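# Clamp the sensor housing and hold the bore probe centred in it

## Task

Swing the drill vise's cam lever until the jaw clamps the aluminium housing firmly against the fixed jaw, then let go of the lever. Then take the bore probe out of its stand by its handle, lower its stem upright into the housing's bore without ever touching the housing with it, until the tip is about halfway down the bore, and finish while still holding it there, centred, still and touching nothing, with the housing still clamped. Do not disturb the jar, the wire spool or the screwdriver.

Things in the scene. Friction and masses are not known exactly. Their poses are not given: they have to be found in the camera images.
- vise: grey drill vise bolted to the bench, base 100 (x) x 210 (y) x 30 mm high, origin at bench level; the housing stands on its bed, 30 mm up. Two steel jaws 90 mm wide (x) rise from 30 to 65 mm above the bench. The fixed jaw's inner face lies at y = +45 mm in the vise's frame; the moving jaw closes towards the vise's +y
- jaw: moving steel jaw of the vise, 90 x 24 x 35 mm; origin at the middle of the lower edge of its clamping face (which looks to the vise's +y). It slides 25 mm per rad of the lever, from y = -35 mm in the vise's frame with the lever at 0, until it meets the housing; sprung, 7 N per mm. Clamping takes 8 to 15 N at the knob
- lever (a joint): cam lever angle, rad, 0 (jaw open) to 1.5; grows anticlockwise seen from above about the vertical axis through lever_pivot, closing the jaw. Starts at 0 to 0.5; both jaws meet the housing at about 1.2, then the sprung jaw yields; swung to 1.35 to 1.45 and let go it springs back to about 1.29 and stays, firmly clamped. Friction: 4 to 5 N at the knob
- lever_knob (a point): middle of the black upright knob at the lever's end: 22 mm in diameter, 66 to 105 mm above the bench, this point at 84 mm; 90 mm from the lever's axis. At lever value q it lies from the pivot in direction -2.171 + q rad (anticlockwise from the vise's +x). The flat lever bar below it is at 54 to 62 mm height
- lever_pivot (a point): point on the lever's vertical axis at the knob's middle height (84 mm above the bench); it does not move with the lever
- housing: loose aluminium block 50 x 50 x 60 mm high, 0.36 kg, between the open jaws with a gap on both sides, origin at the centre of its underside. A vertical through bore 22 mm in diameter runs down its middle. Clamping pushes it up to 15 mm along the vise and squares it, so look again afterwards; clamped, its centre lies at y = +20 mm in the vise's frame
- bore_mouth (a point): centre of the bore's upper mouth, on the housing's top face, 90 mm above the bench; the bore is 60 mm deep, down to the vise bed
- stand: fixed probe stand, 75 x 75 mm foot, top plate 60 x 60 mm at 95 mm height with a 15 mm vertical hole through which the probe's stem hangs; origin at the centre of the underside, below the hole
- probe: bore probe, 150 mm long, 0.13 kg: steel stem 10 mm in diameter, 80 mm long, above it a round black handle 26 mm in diameter, 70 mm long. Origin at the stem's tip, z up along the stem. It starts upright, the handle's underside resting on the stand's top plate, the tip 15 mm above the bench; lift it at least 85 mm to clear the stand
- probe_tip (a point): centre of the stem's lower end face
- probe_grip (a point): point on the probe's axis 118 mm above the tip, near the middle of the handle: a good place to grip from above
- jar: bystander: glass jar with a steel lid, 60 mm in diameter, 75 mm high, origin at the centre of its underside
- spool: bystander: white wire spool, 60 mm in diameter, 47 mm high, standing, origin at the centre of its underside
- driver: bystander: screwdriver lying on the bench, 180 mm long
Things that resemble listed ones, but are neither listed nor needed, are in the scene too. What is meant by the probe is not blue, and is the larger of those in its own colour.

How it is judged:
By the outcome, as a careful person would: the job done as asked, in the order asked, and still so for the second after the job is handed in, while the arm keeps its last pose, push and grip.
It also fails if it takes over 72 s, if anything falls off the work surface, if the arm or the gripper's body presses on something with over 40 N, if the wrist force passes 120 N, or if a joint passes its speed limit or range.

## Robot

A 7-joint arm with a two-finger parallel gripper is mounted at the origin on the work surface. World frame = base frame: x ahead of the robot, y to its left, z up, the work surface at z = 0. Lengths are in mm, angles in rad, forces in N, time in s.
With the tool pointing down it reaches from about 350 to 900 mm from the base axis. Payload 19.9 kg.
Tool frame: the origin (TCP) lies at the very end of the fingers, on their centre line; the grasp point (between the pads) lies bot.tcp_to_grasp behind it (bot.tcp_to_grasp is the distance from the TCP to the grasp point, in mm); z points along the fingers, y is the line along which they close (so a half turn about z gives the same grasp; the last joint's range is limited). The gripper opens to 94 mm and grips with 3 to 60 N. Pads are 16 mm wide; open, the fingers measure 119 mm over their backs; the gripper's body (75 mm by 177 mm) begins 78 mm behind the grasp point.
Start: joints at [-1.258, 0.417, -0.01, 1.614, 0.005, 1.111, -0.053], TCP at [216.53, 586.268, 173.925] pointing down, gripper open.
Joint ranges: [-2.81, 2.81], [-0.39, 2.02], [-1.27, 1.25], [0.06, 2.57], [-1.19, 4.33], [0.19, 2], [-2.82, 2.82]. Speed limits (rad/s): [1.89, 1.89, 2.39, 2.39, 3.01, 3.01, 3.01].

## Interface

Orientations are given as a 3x3 rotation matrix whose columns are the frame's x, y, z axes.
In Python, from station import bot gives the robot as it stands. The module is installed in compiled form; this text tells all that it offers.
- The arm moves only by the shell command python3 -m creep 'ROWS' [OPENING]. ROWS is a JSON object whose one key "plan" holds one flat list of numbers, 4 for each row, row after row: the shift along the tool's x, y, z in units of 50 mm (1.0 is 50 mm), then the turn about the tool's z in units of 6 degrees (1.0 is 6 degrees). A call has 1 to 10 rows; each row shifts and turns the commanded pose from where the row before left it, along the tool's axes as they then stand; what a row does not reach is not made up. A row lasts 1/8 s, in which the tool goes at most 62.5 mm and 10.7 degrees, less where a joint would pass 70% of its speed; a pose out of reach is approached as far as the arm can. A call is refused whole if a number of a shift passes 1 or a number of a turn 1, either way. A call with a gripper value outside its range is refused whole. OPENING is the closure, from -1 (fully open) to 1 (shut), set as the call begins (- or left out, the last holds). The fingers move at their own pace and stop on an object; the grip force is fixed at half the most. Time passes only in rows, so rows that do not move let the fingers close. It gives the time, the measured TCP pose, the force, the opening and the grip force at its end, in the units of the state.
- bot.state(): the state, without advancing time (a new reading comes with each control period).
- bot.get_image(name): name is "scene" or "top"; returns a dict with "frame" (384x512x3 uint8, red, green, blue), "fov_y" (degrees; the focal length in pixels is half the picture's height over the tangent of half this angle, whatever the lens; pixels are square), "cx", "cy" (the principal point, pixels), "R" (3x3) and "t" (3): a world point X has camera coordinates R X + t. Camera axes: x right, y down, z forward; pixel columns grow to the right and rows downward; lengths in mm; the calibration is good to about 2 mm. A picture is of the moment at which its call begins. There is no depth.
- bot.hand_in(): hands the job in; it is judged then, once.
The state is a dict: "clock": time; "joint_positions": joint angles; "qvel": joint speeds; "joint_efforts": joint torques, N m; "tool_pos": TCP position; "orientation": TCP orientation; "ft_force": force on the tool from outside, world axes, zero at the start; "wrist_torque": the same for the moment, N m; "opening": finger opening in mm; "finger_force": force on a finger pad.
Only numpy, scipy, OpenCV 4.12 (cv2) and the standard library are available. Lean on these libraries where they do the work, as an engineer would, in place of code of your own. Each camera call takes 0.05 s, during which the arm holds its last target. There are 200 camera calls.

## Working session

There is one attempt and no reset: what is moved stays moved. The work goes in short steps, Python scripts to look and compute and a shell command to move; the robot and the scene stay as the last step left them, time stands still between calls to the robot, and variables do not carry over. Pictures are saved under pics/ and viewed, at most 10 in all, crops included, and the job is handed in when it is done.

```bash
mkdir -p pics
cat > h.py <<'E'
import numpy as np, cv2
from station import bot
def cam(n):
    g=bot.get_image(n); g['f']=g['frame'].shape[0]/2/np.tan(np.radians(g['fov_y']/2)); g['R']=np.array(g['R']);g['t']=np.array(g['t']); return g
def pix(g,X):
    c=g['R']@np.array(X,float)+g['t']; return np.array([g['cx']+g['f']*c[0]/c[2], g['cy']+g['f']*c[1]/c[2]])
def ray(g,u,z):
    d=g['R'].T@np.array([(u[0]-g['cx'])/g['f'],(u[1]-g['cy'])/g['f'],1]); o=-g['R'].T@g['t']
    return o+d*(z-o[2])/d[2]
def save(img,n,s=1):
    cv2.imwrite(n,cv2.cvtColor(cv2.resize(img,None,fx=s,fy=s,interpolation=cv2.INTER_CUBIC),cv2.COLOR_RGB2BGR))
E
python3 - <<'E'
from h import *
s=bot.state(); print(s['tool_pos'],s['orientation'],bot.tcp_to_grasp,s['opening'])
for n in('scene','top'):
    g=cam(n); save(g['frame'],f'pics/{n}1.png',1.5); print(n,g['f'],g['cx'],g['cy'],-g['R'].T@g['t'],g['R'].round(3).tolist())
E
```

```text
[216.39217616 585.88790509 173.30659467] [[-9.38078129e-01  3.46423563e-01 -3.72048637e-04]
 [ 3.46423755e-01  9.38077336e-01 -1.22228558e-03]
 [-7.44181326e-05 -1.27548586e-03 -9.99999184e-01]] 18.8 93.96506662617108
scene 366.9281809079085 255.9546063812213 192.70307156190773 [1009.10722327  357.72389808  648.50171835] [[-0.6, 0.8, 0.009], [0.556, 0.425, -0.715], [-0.575, -0.424, -0.7]]
top 462.7019097055193 256.63290804376237 193.4556716877696 [ 487.10279571   43.43693886 1127.56684699] [[0.018, -1.0, -0.005], [-0.997, -0.017, -0.074], [0.074, 0.007, -0.997]]
```

View pics/scene1.png

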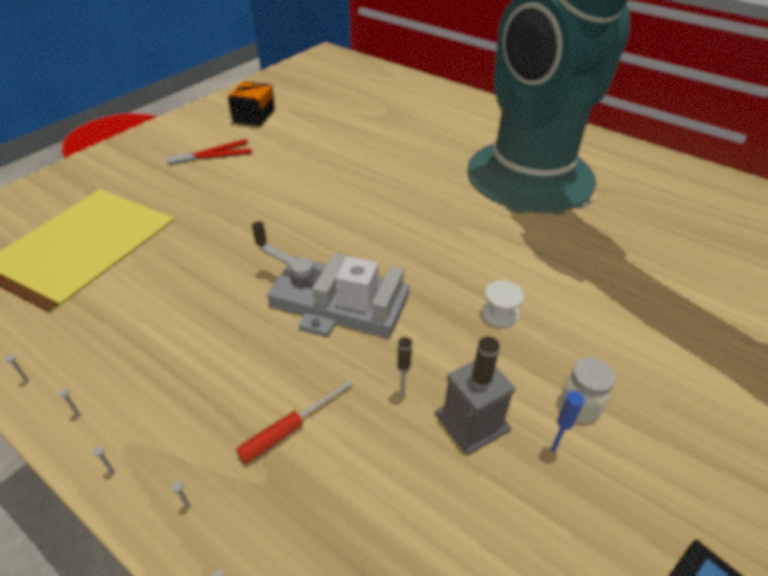

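View pics/top1.png

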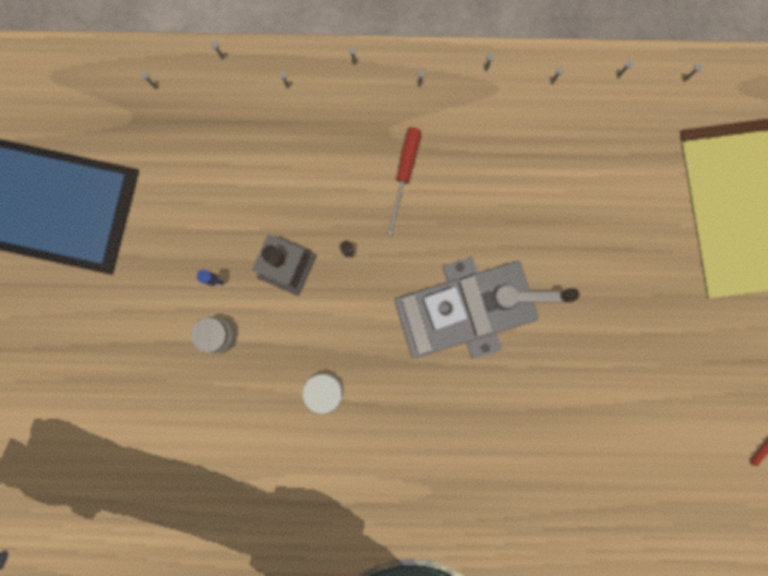

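Top view: vise at about (467,310) with its fixed jaw left at (415,325), moving jaw at (477,305), bore at (445,308), pivot at (508,296) and knob at (570,294). Spool (322,393), jar (212,335), screwdriver (405,170).
Probe candidates in the scene view: large black one in the stand (487,360), small black one standing free (405,360), blue one (570,410). The large black one fits: it isn't blue, is the larger of the black pair, and hangs in the stand. I'll confirm with a crop.

Run:
```python
from h import *
a=cam('scene')['frame']; b=cam('top')['frame']
r=lambda im,x,y,w,h,s:cv2.resize(im[y:y+h,x:x+w],(w*s,h*s),interpolation=cv2.INTER_CUBIC)
# each tile 400x300, scale 4 -> 100x75
T=[r(b,255,165,133,100,3),r(a,160,140,133,100,3),r(b,125,145,133,100,3),r(a,260,215,133,100,3)]
save(np.vstack([np.hstack(T[:2]),np.hstack(T[2:])]),'pics/crop1.png')
```

```text
(no output)
```

View pics/crop1.png

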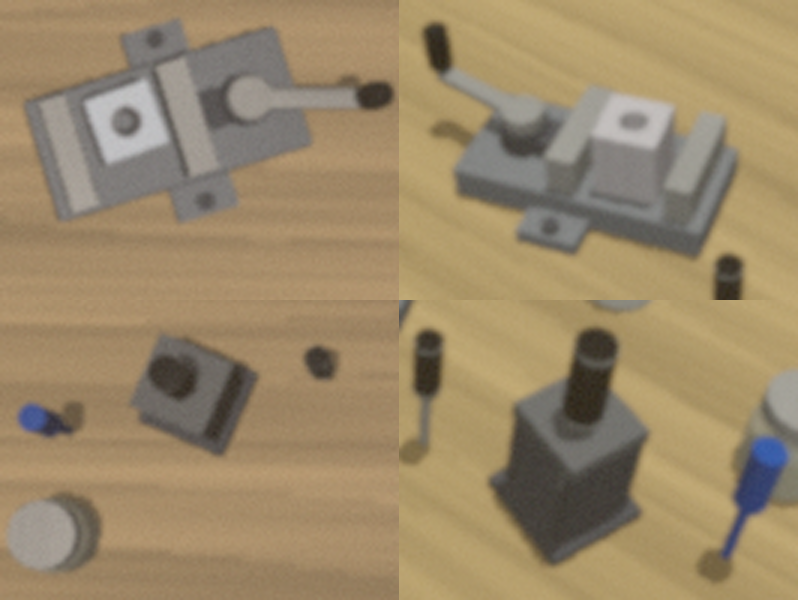

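Crop confirms it: the large black-handled probe hangs in the stand (scene 326,230; top 181,170), the small black and blue look-alikes stand free. Fitting the poses from both views.

```bash
cat > fit.py <<'E'
from h import *
from scipy.optimize import least_squares
S=cam('scene');T=cam('top')
t=lambda x,y:np.array([255+x/3,165+y/3]); s=lambda x,y:np.array([160+(x-400)/3,140+y/3])
obs=[(T,t(66,93),(45,45,65)),(T,t(100,206),(-45,45,65)),(T,t(25,103),(50,105,30)),(T,t(62,220),(-50,105,30)),(T,t(311,143),(-50,-105,30)),(T,t(274,28),(50,-105,30)),
(S,s(697,112),(-45,45,65)),(S,s(665,190),(45,45,65)),(S,s(697,240),(50,105,30)),(S,s(738,152),(-50,105,30)),(S,s(457,172),(50,-105,30))]
def W(p,P): c,n=np.cos(p[2]),np.sin(p[2]); return np.array([p[0]+c*P[0]-n*P[1],p[1]+n*P[0]+c*P[1],P[2]])
r=least_squares(lambda p:np.concatenate([pix(g,W(p,P))-u for g,u,P in obs]),[480,-90,.3],loss='soft_l1')
print('vise',r.x,r.fun.reshape(-1,2).round(1).tolist())
def tri(*ou): return least_squares(lambda X:np.concatenate([pix(g,X)-u for g,u in ou]),[500,0,80])
def loc(X): c,n=np.cos(r.x[2]),np.sin(r.x[2]); d=X[:2]-r.x[:2]; return np.array([c*d[0]+n*d[1],-n*d[0]+c*d[1],X[2]])
for n,a,b in [('bore',t(126,122),s(634,121)),('pivotcap',t(250,98),s(522,108)),('knobtop',t(378,96),s(434,31)),
 ('probetop',np.array([125+168/3,145+74/3]),np.array([260+197/3,215+45/3]))]:
    o=tri((T,a),(S,b)); print(n,o.x.round(1),loc(o.x).round(1),o.cost.round(2))
for n,u,z in [('jar',(125+42/3,145+235/3),75),('spool',(215,262),47),('smallblack',(231,165),90),('blue',(137,184),90),('drvtip',(261,156),5),('drvend',(276,90),10)]:
    print(n,ray(T,u,z).round())
E
python3 fit.py
```

```text
vise [ 5.40760923e+02 -7.08052929e+01  3.03642987e-01] [[7.8, -4.1], [7.7, -4.2], [-4.1, -1.2], [-4.5, 0.3], [-2.5, 0.9], [-2.6, -1.1], [-7.0, -3.1], [-10.1, -3.9], [3.6, -1.7], [3.2, -1.3], [0.2, -1.6]]
bore [537.8 -41.   84.3] [ 6.1 29.3 84.3] 0.02
pivotcap [ 559.5 -138.7   59.7] [ -2.4 -70.4  59.7] 0.01
knobtop [ 560.8 -228.4   95.5] [ -28.  -156.3   95.5] 0.26
probetop [605.9 211.3 157.2] [146.5 249.8 157.2] 0.19
jar [492. 316.  75.]
spool [406. 144.  47.]
smallblack [627. 109.  90.]
blue [580. 320.  90.]
drvtip [662.  42.   5.]
drvend [826.   8.  10.]
```

```bash
cat >> fit.py <<'E'
print('---- refit')
t=lambda x,y:np.array([255+(x-1)/3,165+(y-1)/3]); s=lambda x,y:np.array([160+(x-401)/3,140+(y-1)/3])
obs=[(g,u-1/3,P) for g,u,P in obs]
for sel in ('T','S','TS'):
    ob=[o for o in obs if (o[0] is T and 'T' in sel) or (o[0] is S and 'S' in sel)]
    r=least_squares(lambda p:np.concatenate([pix(g,W(p,(P[0],P[1]+(p[3] if P[2]==30 else 0),P[2])))-u for g,u,P in ob]),[480,-90,.3,0])
    print(sel,r.x.round(3),r.fun.reshape(-1,2).round(1).tolist())
for n,a,b,z in [('bore',t(126,122),s(634,121),90),('pivotcap',t(250,98),s(522,108),68),('knobtop',t(378,96),s(434,31),105),
 ('probetop',np.array([125+167/3,145+73/3]),np.array([260+196/3,215+44/3]),165)]:
    for g,u in((T,a),(S,b)):
        X=ray(g,u,z); print(n,X.round(1),loc(X).round(1))
E
python3 fit.py | sed -n '/refit/,$p'
```

```text
---- refit
T [ 5.32408e+02 -5.20890e+01  3.14000e-01 -2.74940e+01] [[-0.2, -0.1], [0.1, -0.2], [-0.8, -0.4], [-0.7, 1.0], [1.1, 0.7], [0.5, -1.1]]
S [ 5.38641e+02 -4.87380e+01  3.07000e-01 -2.65800e+01] [[1.2, 0.5], [-1.3, 0.2], [1.4, -0.5], [1.0, -0.3], [-2.2, -0.3]]
TS [ 5.34386e+02 -5.12330e+01  3.09000e-01 -2.71820e+01] [[-0.5, -1.0], [-0.4, -1.1], [-1.2, -1.4], [-1.3, 0.1], [0.6, 0.2], [0.2, -1.7], [1.4, -0.9], [-0.9, -1.5], [1.4, -2.3], [0.9, -1.8], [-1.9, -1.7]]
bore [538.5 -40.   90. ] [ 7.3  9.4 90. ]
bore [542. -38.  90.] [11.3 10.3 90. ]
pivotcap [ 559.6 -136.3   68. ] [ -1.9 -88.7  68. ]
pivotcap [ 565.5 -133.3   68. ] [  4.7 -87.7  68. ]
knobtop [ 560.1 -224.3  105. ] [ -28.1 -172.7  105. ]
knobtop [ 568.7 -221.   105. ] [ -18.9 -172.1  105. ]
probetop [606.  209.8 165. ] [147.7 226.9 165. ]
probetop [611.6 213.4 165. ] [154.1 228.6 165. ]
```

```bash
python3 -m creep '{"plan":[-0.4,-0.4,-0.2,0,-0.76,-0.8,-0.2,0,-0.76,-0.8,-0.2,0,-0.76,-0.8,-0.2,0,-0.76,-0.8,0,0,-0.76,-0.8,0,0,-0.76,-0.8,0,0,-0.76,-0.8,0,0,-0.76,-0.8,0,0,-0.76,-0.8,0,0]}' -1; python3 -m creep '{"plan":[-0.76,-0.8,0,0,-0.76,-0.8,0,0,-0.76,-0.8,0,0,-0.76,-0.8,0,0,-0.76,-0.8,0,0,-0.76,-0.8,0,0,-0.4,-0.4,0,0,0,0,0,0]}'
```

```text
clock: 1.65
tool_pos: [424.9, 102.7, 214.3]
orientation: [[-0.938, 0.346, 0.001], [0.346, 0.938, 0.0], [-0.0, 0.001, -1.0]]
ft_force: [0.9, 0.0, 0.8]
opening: 93.8
finger_force: 0.0
clock: 2.65
tool_pos: [566.9, -227.5, 213.5]
orientation: [[-0.937, 0.349, -0.001], [0.349, 0.937, -0.001], [0.0, -0.001, -1.0]]
ft_force: [-0.2, 0.4, -0.5]
opening: 93.6
finger_force: 0.0
```

```bash
python3 -m creep '{"plan":[0,0,0,1,0,0,0,1,0,0,0,1,0,0,0,1,0,0,0,1,0,0,0,1,0,0,0,1,0,0,0,1,0,0,0,1,0,0,0,1]}' -0.3; python3 -m creep '{"plan":[0,0,0.5,0.8,0,0,0.6,0.8,0,0,0.5,0,0,0,0,0]}'
python3 - <<'E'
from h import *
S=cam('scene');T=cam('top');p=bot.state()['tool_pos']
a=T['frame'][150:250,290:423];b=S['frame'][110:210,130:263]
r=lambda im:cv2.resize(im,None,fx=3,fy=3,interpolation=cv2.INTER_CUBIC)
save(np.hstack([r(a),r(b)]),'pics/knob2.png')
for g,o in((T,(290,150)),(S,(130,110))): print(p,((pix(g,p)-o)*3+1).round(1))
E
```

```text
clock: 3.9
tool_pos: [567.0, -224.1, 214.0]
orientation: [[-0.167, 0.986, 0.0], [0.986, 0.167, 0.001], [0.001, 0.0, -1.0]]
ft_force: [-0.1, 0.4, -0.5]
opening: 61.2
finger_force: 0.0
clock: 4.4
tool_pos: [566.2, -223.9, 132.8]
orientation: [[-0.003, 1.0, -0.002], [1.0, 0.003, 0.001], [0.001, -0.002, -1.0]]
ft_force: [0.7, 0.3, -0.7]
opening: 61.0
finger_force: 0.0
[ 567.29912456 -225.01560447  134.95467945] [284.9 128.2]
[ 567.29912456 -225.01560447  134.95467945] [115.9  87.7]
```

View pics/knob2.png

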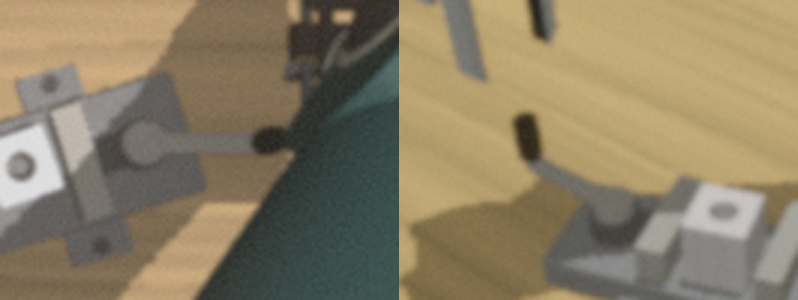

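Run:
```python
from h import *
S=cam('scene');T=cam('top');st=bot.state();p=np.array(st['tool_pos']);R=np.array(st['orientation']);o=st['opening']/2
def tile(g,x,y,w,h,k,pts):
    im=cv2.resize(g['frame'][y:y+h,x:x+w],None,fx=k,fy=k,interpolation=cv2.INTER_CUBIC)
    for P,c in pts:
        u=(pix(g,P)-(x,y)+.5)*k-.5; cv2.circle(im,tuple(int(v) for v in u.round()),2,c,-1); print(u.round())
    return im
pts=[(p,(255,0,0))]
for sg in(-1,1):
    for w in(-8,8):
        for e in (0,12): pts.append((p+R@[w,sg*(o+e),0],(255,0,255)))
        pts.append((p+R@[w,sg*o,-50],(0,255,255)))
pts+= [((564,-222.5,105),(0,255,0)),((564,-222.5,66),(0,255,0)),((562.5,-135,66),(0,255,0))]
save(np.hstack([tile(T,330,140,80,100,5,pts),tile(S,130,90,80,100,5,pts)]),'pics/ov3.png')
```

```text
[276. 263.]
[295. 335.]
[295. 363.]
[330. 330.]
[258. 334.]
[258. 362.]
[290. 329.]
[295. 193.]
[294. 165.]
[329. 180.]
[257. 192.]
[257. 165.]
[289. 179.]
[251. 277.]
[229. 283.]
[ 38. 283.]
[192. 246.]
[228. 210.]
[246. 198.]
[212. 120.]
[251. 222.]
[269. 210.]
[237. 131.]
[131. 271.]
[112. 283.]
[111. 179.]
[155. 284.]
[136. 296.]
[136. 192.]
[212. 296.]
[224. 359.]
[356. 429.]
```

View pics/ov3.png

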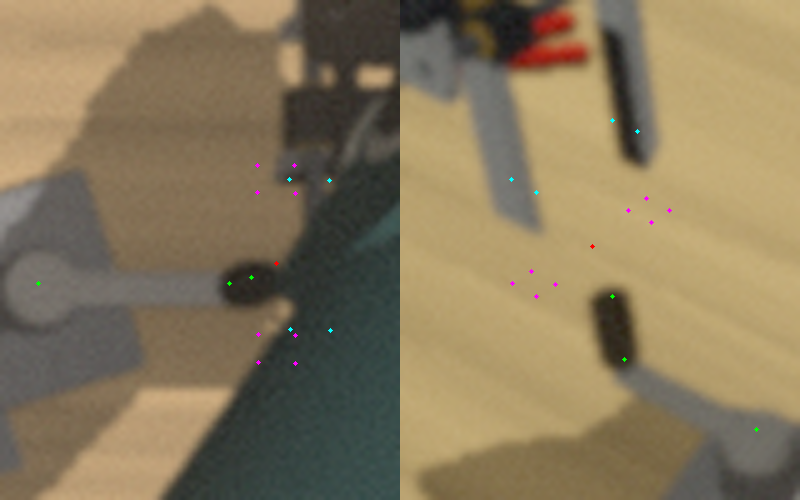

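Overlay: the knob sits at scene (612,330) and top (252,284), within about 2 px of my estimate. The fingertips appear higher than the reported TCP, at scene (515,222) and (640,155), so I'll descend cautiously and check.

```bash
python3 -m creep '{"plan":[0,-0.06,0.3,0,0,0,0.4,0,0,0,0.4,0,0,0,0.2,0,0,0,0,0]}'
python3 - <<'E'
from h import *
S=cam('scene');T=cam('top')
r=lambda g,x,y:cv2.resize(g['frame'][y:y+100,x:x+80],None,fx=5,fy=5,interpolation=cv2.INTER_CUBIC)
save(np.hstack([r(T,330,140),r(S,130,90)]),'pics/kn4.png')
E
```

```text
clock: 5.22
tool_pos: [563.5, -225.5, 68.1]
orientation: [[-0.002, 1.0, -0.001], [1.0, 0.002, -0.0], [-0.0, -0.001, -1.0]]
ft_force: [0.4, -0.7, 0.2]
opening: 61.1
finger_force: 0.0
```

View pics/kn4.png

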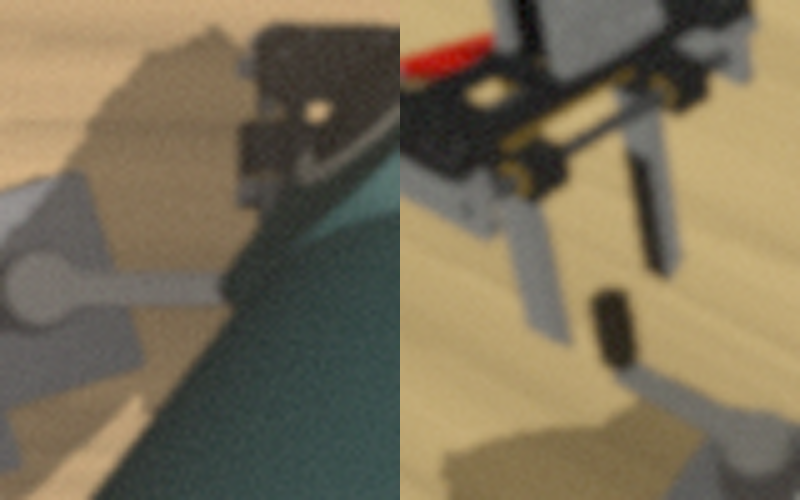

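The fingertips (550,335) and (660,270) straddle the knob (610,293)–(620,365) but look high on it. I'll close the gripper and see what it grips.

```bash
python3 -m creep '{"plan":[0,0,0,0,0,0,0,0,0,0,0,0,0,0,0,0,0,0,0,0,0,0,0,0]}' 1
python3 - <<'E'
from h import *
S=cam('scene');T=cam('top')
r=lambda g,x,y:cv2.resize(g['frame'][y:y+100,x:x+80],None,fx=5,fy=5,interpolation=cv2.INTER_CUBIC)
save(np.hstack([r(T,330,140),r(S,130,90)]),'pics/kn5.png')
E
```

```text
clock: 6.08
tool_pos: [563.5, -225.5, 68.9]
orientation: [[-0.002, 1.0, -0.001], [1.0, 0.002, 0.0], [0.0, -0.001, -1.0]]
ft_force: [-4.2, 0.0, 2.6]
opening: 17.0
finger_force: 30.0
```

View pics/kn5.png

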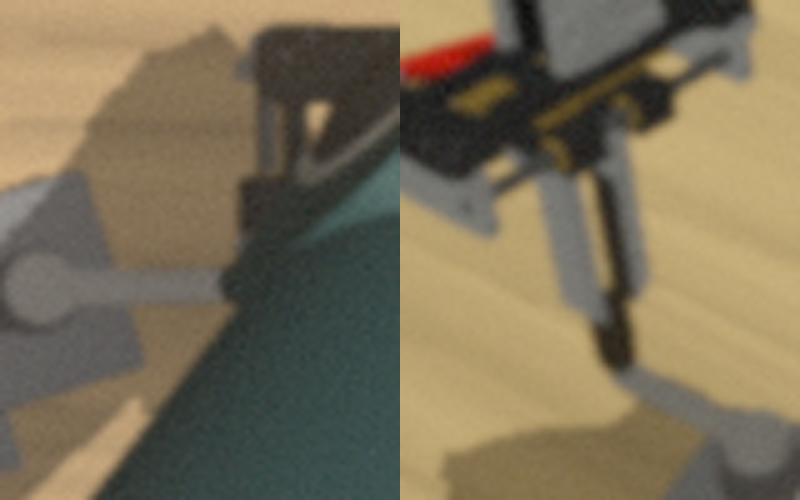

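```bash
python3 -m creep '{"plan":[0,0,0,0,0,0,0,0,0,0,0.1,0,0.08,0,0.3,0,0,0,0,0]}' -0.3; python3 -m creep '{"plan":[0,0,0,0,0,0,0,0,0,0,0,0,0,0,0,0,0,0,0,0]}' 1;  python3 - <<'E'
from h import *
S=cam('scene');T=cam('top')
r=lambda g,x,y:cv2.resize(g['frame'][y:y+100,x:x+80],None,fx=5,fy=5,interpolation=cv2.INTER_CUBIC)
save(np.hstack([r(T,330,140),r(S,130,90)]),'pics/kn6.png')
E
```

```text
clock: 6.8
tool_pos: [563.3, -220.6, 47.4]
orientation: [[-0.003, 1.0, -0.002], [1.0, 0.003, 0.001], [0.001, -0.002, -1.0]]
ft_force: [0.2, -0.0, 0.0]
opening: 60.2
finger_force: 0.0
clock: 7.42
tool_pos: [564.0, -221.5, 49.1]
orientation: [[-0.002, 1.0, -0.0], [1.0, 0.002, -0.0], [-0.0, -0.0, -1.0]]
ft_force: [-1.3, 0.4, 1.0]
opening: 20.4
finger_force: 30.0
```

View pics/kn6.png

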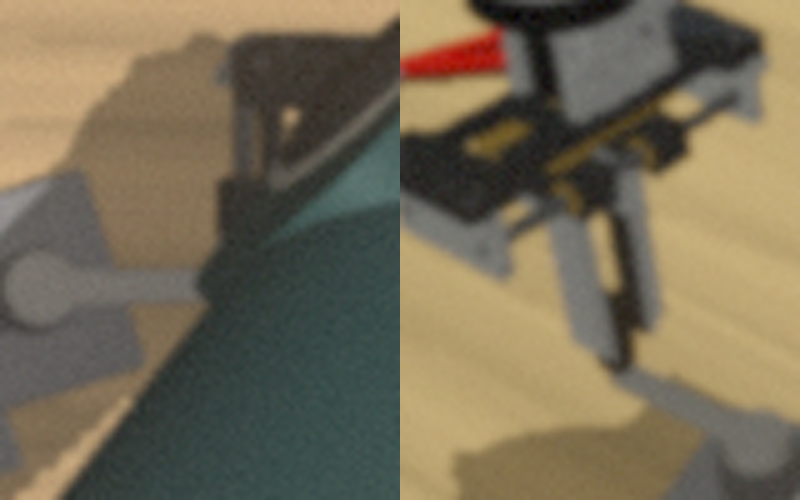

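```bash
python3 -m creep '{"plan":[0,0,0,0,0,0,0,0,0.22,0,0.1,0,0,0,0,0]}' -0.5; python3 -m creep '{"plan":[0,0,0,0,0,0,0,0,0,0,0,0,0,0,0,0]}' 1;  python3 - <<'E'
from h import *
print(bot.state())
E
```

```text
clock: 8.02
tool_pos: [564.0, -208.9, 43.4]
orientation: [[-0.004, 1.0, -0.001], [1.0, 0.004, 0.001], [0.001, -0.001, -1.0]]
ft_force: [-0.4, -0.2, 0.8]
opening: 56.5
finger_force: 0.0
clock: 8.52
tool_pos: [564.0, -210.6, 44.0]
orientation: [[-0.002, 1.0, 0.0], [1.0, 0.002, -0.0], [-0.0, 0.0, -1.0]]
ft_force: [-0.0, -0.6, -0.3]
opening: 23.6
finger_force: 0.0
{'clock': 8.525, 'joint_positions': array([-0.2447383 ,  0.6519997 ,  0.75764586,  1.79644424, -0.55257829,
        0.91783363,  0.76054562]), 'qvel': array([ 0.00064429, -0.00130339,  0.00062321, -0.00119466,  0.0004078 ,
       -0.00018202, -0.00071957]), 'joint_efforts': array([ 1.69546780e-03, -8.26923966e+01,  2.02537572e+01, -3.21352959e+01,
       -1.66596088e-02,  6.34702155e-02,  6.46466942e-04]), 'tool_pos': array([ 563.96120705, -210.5570974 ,   44.02499628]), 'orientation': array([[-2.11914512e-03,  9.99997754e-01,  3.32520647e-05],
       [ 9.99997749e-01,  2.11914863e-03, -1.05891314e-04],
       [-1.05961542e-04,  3.30275908e-05, -9.99999994e-01]]), 'ft_force': array([-0.01239747, -0.60568652, -0.30411888]), 'wrist_torque': array([-0.18027681,  0.116478  ,  0.00604276]), 'finger_force': 0.0, 'opening': 23.6215460307809}
```

```bash
python3 -m creep '{"plan":[0,0,0,0,0,0,0,0,0.01,0.188,0,-1,0.01,0.188,0,-1,0.01,0.188,0,-1,0.01,0.188,0,-1,0.01,0.188,0,-1,0,0,0,0]}' 1;  python3 - <<'E'
from h import *
from fit import pix
E
true
```

```text
clock: 9.52
tool_pos: [606.1, -191.6, 42.8]
orientation: [[-0.506, 0.862, -0.008], [0.862, 0.506, 0.01], [0.013, -0.002, -1.0]]
ft_force: [-23.3, 32.6, 19.6]
opening: 0.3
finger_force: 20.3
vise [ 5.40760923e+02 -7.08052929e+01  3.03642987e-01] [[7.8, -4.1], [7.7, -4.2], [-4.1, -1.2], [-4.5, 0.3], [-2.5, 0.9], [-2.6, -1.1], [-7.0, -3.1], [-10.1, -3.9], [3.6, -1.7], [3.2, -1.3], [0.2, -1.6]]
bore [537.8 -41.   84.3] [ 6.1 29.3 84.3] 0.02
pivotcap [ 559.5 -138.7   59.7] [ -2.4 -70.4  59.7] 0.01
knobtop [ 560.8 -228.4   95.5] [ -28.  -156.3   95.5] 0.26
probetop [605.9 211.3 157.2] [146.5 249.8 157.2] 0.19
jar [492. 316.  75.]
spool [406. 144.  47.]
smallblack [627. 109.  90.]
blue [580. 320.  90.]
drvtip [662.  42.   5.]
drvend [826.   8.  10.]
---- refit
T [ 5.32408e+02 -5.20890e+01  3.14000e-01 -2.74940e+01] [[-0.2, -0.1], [0.1, -0.2], [-0.8, -0.4], [-0.7, 1.0], [1.1, 0.7], [0.5, -1.1]]
S [ 5.38641e+02 -4.87380e+01  3.07000e-01 -2.65800e+01] [[1.2, 0.5], [-1.3, 0.2], [1.4, -0.5], [1.0, -0.3], [-2.2, -0.3]]
TS [ 5.34386e+02 -5.12330e+01  3.09000e-01 -2.71820e+01] [[-0.5, -1.0], [-0.4, -1.1], [-1.2, -1.4], [-1.3, 0.1], [0.6, 0.2], [0.2, -1.7], [1.4, -0.9], [-0.9, -1.5], [1.4, -2.3], [0.9, -1.8], [-1.9, -1.7]]
bore [538.5 -40.   90. ] [ 7.3  9.4 90. ]
bore [542. -38.  90.] [11.3 10.3 90. ]
pivotcap [ 559.6 -136.3   68. ] [ -1.9 -88.7  68. ]
pivotcap [ 565.5 -133.3   68. ] [  4.7 -87.7  68. ]
knobtop [ 560.1 -224.3  105. ] [ -28.1 -172.7  105. ]
knobtop [ 568.7 -221.   105. ] [ -18.9 -172.1  105. ]
probetop [606.  209.8 165. ] [147.7 226.9 165. ]
probetop [611.6 213.4 165. ] [154.1 228.6 165. ]
```

```bash
sed -i 's/^print/0 and print/' fit.py; python3 -m creep '{"plan":[0.1,0,-0.1,0,0,0,-0.6,0,0,0,-0.9,0,0,0,-0.4,0,0,0,0,0]}' 0;  python3 - <<'E'
from h import *
S=cam('scene');T=cam('top');st=bot.state();print(st['tool_pos'],st['opening'],st['ft_force'])
p=np.array(st['tool_pos'])
r=lambda g,x,y:cv2.resize(g['frame'][y:y+150,x:x+100],None,fx=4,fy=4,interpolation=cv2.INTER_CUBIC)
print((pix(T,p)-(310,100)+.5)*4, (pix(S,p)-(130,70)+.5)*4+(400,0))
save(np.hstack([r(T,310,100),r(S,130,70)]),'pics/v9.png')
E
```

```text
clock: 10.25
tool_pos: [607.0, -194.1, 145.0]
orientation: [[-0.502, 0.865, 0.002], [0.865, 0.502, -0.0], [-0.001, 0.002, -1.0]]
ft_force: [0.4, -0.3, -0.4]
opening: 45.5
finger_force: 0.0
[ 605.99872841 -193.55527083  142.98507505] 46.81057560468884 [ 0.97141969 -0.26171486 -0.24822119]
[245.49133981 297.31441933] [541.1027301  318.91941367]
```

View pics/v9.png

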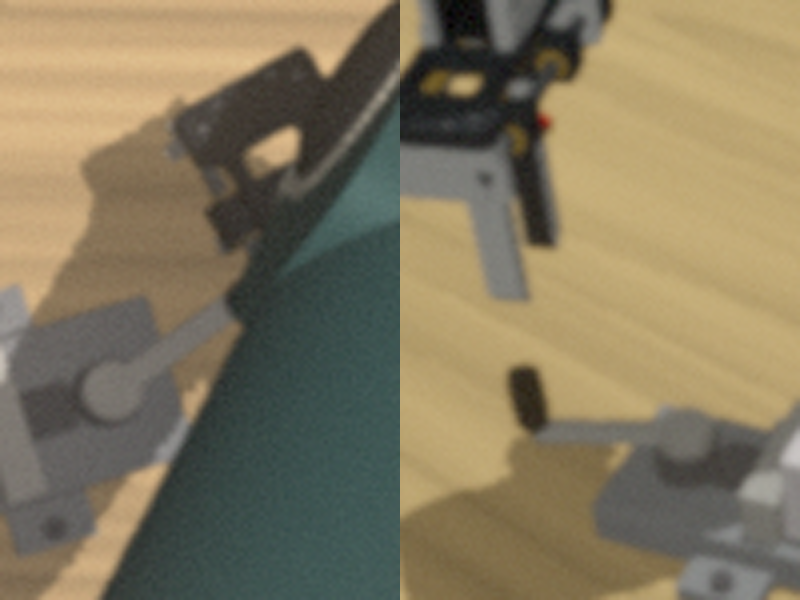

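The lever did follow about 30° before the fingers slipped inside the knob. The picture shows the knob now at scene crop (523,373)–(540,428), below and outside the tips (525,270). The tips also really sit about 19 mm above the reported TCP. I'll work out the regrip.

Run:
```python
from h import *
S=cam('scene');T=cam('top')
for u,z in(((160.4,162.9),105),((164.6,176.6),66)): print(ray(S,u,z)-[4.5,1.5,0])
# dark blob of knob in scene
f=S['frame'].astype(int); m=(f.max(2)<75).astype(np.uint8); m[:155]=0;m[185:]=0;m[:,:145]=0;m[:,180:]=0
ys,xs=np.nonzero(m);print(len(xs),xs.mean(),ys.mean(),ray(S,(xs.mean(),ys.mean()),85.5)-[4.5,1.5,0])
hub=(310+110.5/4-.5,100+390.5/4-.5); print(ray(T,hub,68))
st=bot.state();print(st['tool_pos'],st['orientation'][:2])
```

```text
[ 612.72039917 -206.55774643  105.        ]
[ 613.30901996 -201.28698839   66.        ]
87 161.72413793103448 169.41379310344828 [ 613.08699767 -206.56751824   85.5       ]
[ 560.00151121 -134.31086562   68.        ]
[ 605.82944878 -193.68104965  142.7239715 ] [[-5.01969414e-01  8.64883670e-01 -1.71583236e-03]
 [ 8.64884706e-01  5.01970502e-01  2.45594959e-04]]
```

```bash
python3 -m creep '{"plan":[-0.31,-0.02,0,-0.9,0,0,0.3,0,0,0,0.6,0,0,0,0.6,0,0,0,0.4,0,0,0,0,0]}' -0.3; python3 -m creep '{"plan":[0,0,0,0,0,0,0,0,0,0,0,0,0,0,0,0,0,0,0,0,0,0,0,0,0,0,0,0]}' 1
```

```text
clock: 11.2
tool_pos: [612.2, -207.4, 47.3]
orientation: [[-0.58, 0.814, -0.003], [0.814, 0.58, 0.0], [0.002, -0.002, -1.0]]
ft_force: [0.2, -0.2, 1.2]
opening: 61.1
finger_force: 0.0
clock: 12.08
tool_pos: [613.3, -208.0, 49.2]
orientation: [[-0.581, 0.814, 0.0], [0.814, 0.581, -0.0], [-0.0, -0.0, -1.0]]
ft_force: [-3.1, -0.3, 4.7]
opening: 19.9
finger_force: 30.0
```

```bash
python3 -m creep '{"plan":[0.01,0.17,0,-0.93,0.01,0.17,0,-0.93,0.01,0.17,0,-0.93,0,0,0,0]}'
python3 - <<'E'
from h import *
T=cam('top');save(T['frame'],'pics/tmp_top.png')
E
python3 -m creep '{"plan":[0,0.08,0,-0.46,0,0,0,0]}'
```

```text
clock: 12.58
tool_pos: [631.6, -189.5, 49.2]
orientation: [[-0.792, 0.61, -0.0], [0.61, 0.792, 0.001], [0.0, 0.0, -1.0]]
ft_force: [-2.0, 2.1, 6.6]
opening: 20.6
finger_force: 30.0
clock: 12.88
tool_pos: [633.4, -187.0, 49.1]
orientation: [[-0.82, 0.573, -0.001], [0.573, 0.82, 0.0], [0.001, -0.0, -1.0]]
ft_force: [-5.2, 0.4, 7.3]
opening: 20.7
finger_force: 30.0
```

```bash
python3 -m creep '{"plan":[0.005,0.1,0,-0.53,0.005,0.1,0,-0.53,0,0,0,0]}';python3 -m creep '{"plan":[0.005,0.1,0,-0.53,0,0,0,0]}'
```

```text
clock: 13.25
tool_pos: [638.1, -179.2, 49.2]
orientation: [[-0.878, 0.479, -0.001], [0.479, 0.878, -0.001], [0.001, -0.001, -1.0]]
ft_force: [-8.3, -2.8, 8.0]
opening: 20.2
finger_force: 30.0
clock: 13.5
tool_pos: [640.1, -175.4, 49.2]
orientation: [[-0.903, 0.43, -0.001], [0.43, 0.903, -0.001], [0.001, -0.002, -1.0]]
ft_force: [-8.7, -4.7, 8.7]
opening: 20.6
finger_force: 30.0
```

```bash
python3 -m creep '{"plan":[0,0,0,0,0,0,0,0,0,0,0,0,0,0,-0.2,0,0,0,-0.8,0,0,0,-1,0,0,0,-0.9,0,0,0,0,0]}' -0.3
python3 - <<'E'
from h import *
S=cam('scene')
f=S['frame'].astype(int); m=(f.max(2)<75).astype(np.uint8)[120:190,130:220]
n,l,st,c=cv2.connectedComponentsWithStats(m)
for i in range(1,n):
    if st[i,4]>25: u=c[i]+(130,120); X=ray(S,u,85.5)-[4.5,1.5,0]; print(st[i].tolist(),u.round(1),X.round(1),'q',np.arctan2(X[1]+135,X[0]-561.5)+2.171-.31)
E
```

```text
clock: 14.5
tool_pos: [642.9, -174.2, 198.4]
orientation: [[-0.903, 0.429, 0.006], [0.429, 0.903, -0.001], [-0.006, 0.002, -1.0]]
ft_force: [0.3, 0.1, -1.2]
opening: 60.9
finger_force: 0.0
[28, 52, 9, 15, 89] [161.7 178.8] [ 635.5 -182.3   85.5] q 1.2927040227137394
[64, 63, 16, 7, 69] [202.4 186.8] [599.  -90.9  85.5] q 2.726875737754433
[82, 62, 8, 8, 42] [216.2 186.2] [578.7 -67.8  85.5] q 3.180891149038413
```

Lever reads q ≈ 1.29 after release, so it is clamped. Next, the probe.

```bash
python3 -m creep '{"plan":[0.2,0.35,-0.2,0,0.44,0.74,-0.2,0,0.44,0.74,0,0,0.44,0.74,0,0,0.44,0.74,0,0,0.44,0.74,0,0,0.44,0.74,0,0,0.44,0.74,0,0,0.44,0.74,0,0,0.22,0.4,0,0]}'; python3 -m creep '{"plan":[0,0,0,0,0,0,0,0]}'
python3 - <<'E'
from h import *
S=cam('scene');T=cam('top')
np.savez('ref.npz',S=S['frame'],T=T['frame'])
# bore: dark spot inside bright housing top
for n,g,X0 in(('T',T,(540,-35,90)),('S',S,(540,-35,90))):
    u=pix(g,X0).round().astype(int); f=cv2.cvtColor(g['frame'],cv2.COLOR_RGB2GRAY)
    k=16; c=f[u[1]-k:u[1]+k,u[0]-k:u[0]+k]; print(n,u); print('\n'.join(' '.join('%3d'%v for v in r) for r in c[::1, ::1]))
E
```

```text
clock: 15.8
tool_pos: [605.1, 215.6, 213.4]
orientation: [[-0.905, 0.426, -0.001], [0.426, 0.905, 0.0], [0.001, -0.0, -1.0]]
ft_force: [-0.0, -0.4, -0.1]
opening: 60.8
finger_force: 0.0
clock: 16.05
tool_pos: [606.6, 210.6, 213.9]
orientation: [[-0.902, 0.431, -0.0], [0.431, 0.902, -0.001], [-0.0, -0.001, -1.0]]
ft_force: [-0.3, -0.8, 0.2]
opening: 61.3
finger_force: 0.0
T [294 205]
182 181 179 181 181 183 180 178 179 179 180 171 161 151 145 143 144 144 132 131 154 178 187 189 198 199 203 202 203 188 167 159
178 179 179 173 176 175 171 168 169 166 160 157 143 137 140 145 146 148 136 138 172 198 202 198 199 203 202 202 201 195 172 159
176 176 174 173 166 159 146 142 148 147 148 148 146 147 152 151 148 141 126 135 174 195 204 204 201 202 202 204 204 194 180 163
170 165 159 157 146 138 138 139 145 150 153 153 151 149 145 145 137 135 141 151 180 205 205 199 201 201 198 202 201 198 188 168
156 145 135 141 142 142 147 148 154 155 156 150 145 142 144 153 163 177 187 202 218 218 209 201 202 202 201 202 203 203 192 171
138 137 135 144 152 151 147 146 144 152 150 149 152 164 184 197 213 221 22
[... 6789 characters left out ...]
 150 152 159 164 170 175 181 187 187 174 150 130 126 138 153
170 169 166 168 163 154 142 140 138 137 136 140 140 138 139 139 140 140 140 143 146 149 154 159 168 167 152 138 129 131 143 158
171 170 170 167 163 152 144 141 139 135 137 138 137 141 139 137 137 138 136 139 138 141 140 145 146 144 136 128 129 135 152 161
168 169 168 166 161 150 141 139 136 136 136 138 139 138 138 139 140 137 138 137 140 140 141 139 140 137 130 128 128 143 156 165
168 168 167 166 156 143 139 138 138 137 137 137 140 140 138 139 137 141 137 140 140 137 140 140 138 134 130 126 137 152 162 166
160 162 162 161 152 136 136 139 138 135 137 135 140 137 138 138 136 137 138 139 138 139 141 139 140 135 131 132 145 158 166 165
```

```bash
cat > sil.py <<'E'
from h import *
from scipy.optimize import minimize
def cyl(g,x,y,z0,z1,r,k=8):
    a=np.linspace(0,2*np.pi,40); P=[pix(g,(x+r*np.cos(t),y+r*np.sin(t),z)) for z in(z0,z1) for t in a]
    m=np.zeros((384*1,512*1),np.uint8)
    h=cv2.convexHull(np.array(P,np.float32))
    cv2.fillConvexPoly(m,np.round((h)*2**8).astype(np.int32),255,cv2.LINE_AA,8); return m/255.
def fit(g,gray,dark,light,x,y,z0,z1,r):
    u=pix(g,(x,y,(z0+z1)/2)).astype(int); k=30; sl=(slice(u[1]-k,u[1]+k),slice(u[0]-k,u[0]+k))
    D=np.clip((light-gray.astype(float))/(light-dark),0,1)[sl]
    f=lambda p:-np.sum((2*cyl(g,p[0],p[1],z0,z1,r)[sl]-1)*(D-.5))
    best=min(((f((x+i,y+j)),x+i,y+j) for i in range(-16,17,4) for j in range(-16,17,4)))
    o=minimize(f,best[1:],method='Nelder-Mead',options=dict(initial_simplex=[best[1:],(best[1]+3,best[2]),(best[1],best[2]+3)],xatol=.1,fatol=.01)); return o.x,o.fun
E
python3 - <<'E'
from sil import *
S=cam('scene');T=cam('top')
for n,g,u in(('T',T,(291.9,206.1)),('S',S,(242.2,181.4))): print('bore',n,ray(g,u,90).round(1))
for n,g in(('scene',S),('top',T)):
    im=cv2.resize(cv2.imread(f'pics/{n}1.png'),(512,384),interpolation=cv2.INTER_AREA).max(2)
    print(n,'knob',fit(g,im,40,110,564,-222,66,105,11),'probe',fit(g,im,40,95,609,211,95,165,13))
E
```

```text
bore T [536.6 -29.4  90. ]
bore S [539.5 -27.   90. ]
scene knob (array([ 559.74844456, -226.68536949]), np.float64(-1666.9994397759103)) probe (array([613.92488647, 212.55651045]), np.float64(-1393.6407843137256))
top knob (array([ 562.59466553, -224.97506714]), np.float64(-1705.2003921568628)) probe (array([607.57615401, 209.38193656]), np.float64(-1571.2461319073084))
```

```bash
python3 -m creep '{"plan":[-0.07,0.04,0.3,0,0,0,0.5,0,0,0,0.6,0,0,0,0.5,0,0,0,0.4,0,0,0,0,0]}'; python3 -m creep '{"plan":[0,0,0,0,0,0,0,0,0,0,0,0,0,0,0,0,0,0,0,0,0,0,0,0]}' 1
```

```text
clock: 17.0
tool_pos: [609.8, 211.9, 97.3]
orientation: [[-0.903, 0.43, -0.002], [0.43, 0.903, -0.001], [0.001, -0.002, -1.0]]
ft_force: [-0.7, 0.8, 0.9]
opening: 60.6
finger_force: 0.0
clock: 17.75
tool_pos: [610.7, 212.3, 99.4]
orientation: [[-0.903, 0.43, 0.0], [0.43, 0.903, -0.0], [-0.0, 0.0, -1.0]]
ft_force: [-2.1, -1.5, 6.1]
opening: 25.5
finger_force: 30.0
```

```bash
python3 -m creep '{"plan":[0,0,-0.15,0,0,0,-0.4,0,0,0,-0.6,0,0,0,-0.6,0,0,0,-0.6,0,0,0,-0.25,0,0,0,0,0]}'
```

```text
clock: 18.62
tool_pos: [610.8, 212.5, 229.7]
orientation: [[-0.903, 0.429, 0.001], [0.429, 0.903, 0.001], [-0.001, 0.001, -1.0]]
ft_force: [0.4, 1.2, -2.3]
opening: 25.8
finger_force: 30.0
```

```bash
python3 -m creep '{"plan":[-0.05,-0.3,0,0,-0.1,-0.6,0,0,-0.1,-0.67,0,0,-0.1,-0.67,0,0,-0.1,-0.67,0,0,-0.1,-0.67,0,0,-0.1,-0.67,0,0,-0.07,-0.47,0,0,-0.03,-0.25,0,0,0,0,0,0]}'
python3 - <<'E'
from h import *
st=bot.state();print(st['tool_pos'])
S=cam('scene');T=cam('top');p=np.array(st['tool_pos']);tip=p+[0,0,15-99.4]
print(tip)
u=pix(S,tip).round().astype(int);print('S tip',u,'stem top',pix(S,tip+[0,0,80]).round())
f=cv2.cvtColor(S['frame'],cv2.COLOR_RGB2GRAY);print('\n'.join('%d '%(u[1]-36+i)+' '.join('%3d'%v for v in r) for i,r in enumerate(f[u[1]-36:u[1]+20:2,u[0]-14:u[0]+14])))
def tile(g,x,y):return cv2.resize(g['frame'][y:y+150,x:x+100],None,fx=4,fy=4,interpolation=cv2.INTER_CUBIC)
save(np.hstack([tile(T,245,130),tile(S,190,70)]),'pics/ins.png')
E
```

```text
clock: 19.88
tool_pos: [537.2, -28.7, 228.7]
orientation: [[-0.903, 0.43, -0.001], [0.43, 0.903, -0.0], [0.0, -0.0, -1.0]]
ft_force: [1.3, 0.1, -1.9]
opening: 25.4
finger_force: 30.0
[537.20411652 -28.70824135 228.65731625]
[537.20411652 -28.70824135 144.25731625]
S tip [242 162] stem top [241. 131.]
126 170 169 168 168 168 169 164 146 115  72  51  47  48  44  49  41  42  46  44  58  95 138 161 167 167 167 166 164
127 170 169 168 168 171 169 163 144 112  68  48  45  40  45  45  47  42  42  46  53  93 133 157 164 165 166 168 167
128 173 170 169 170 170 170 166 148 119  85  60  53  49  47  49  45  47  47  51  70 104 138 154 160 160 162 161 162
129 167 167 169 168 170 168 168 162 145 119  98  84  84  76  77  76  82  82  86 103 130 152 162 164 164 161 160 158
130 169 169 166 168 166 166 168 169 164 157 145 131 110  94  86  92  97 115 130 144 157 165 167 168 167 164 166 165
131 172 170 171 171 169 168 167 167 166 166 165 155 140 116 106 110 124 149 163 168 168 171 167 168 170 167 167 168
132 170 170 169 169 171 170 171 171 168 168 166 159 142 120 112 112 127 152 165 169 173 171 170 170 17
[... 1749 characters left out ...]
 168
148 160 155 156 160 161 161 159 162 163 162 162 163 164 163 164 163 162 166 165 164 166 167 167 167 167 163 167 166
149 162 163 160 160 161 156 156 153 149 144 140 142 149 155 159 162 164 165 161 164 163 162 165 167 166 164 166 166
150 156 150 155 158 154 145 136 135 134 133 134 133 138 140 143 147 148 152 153 155 159 158 158 162 162 162 163 164
151 132 133 139 135 129 124 131 134 136 135 136 135 135 135 137 136 132 137 139 139 138 140 144 146 146 147 149 155
152 115 109 111 115 120 129 131 136 133 134 132 134 136 139 140 139 136 136 134 133 135 134 135 133 134 136 132 133
153 111 111 117 125 132 133 135 133 133 131 129 125 132 134 132 133 131 132 130 130 132 133 134 135 134 128 125 119
```

View pics/ins.png

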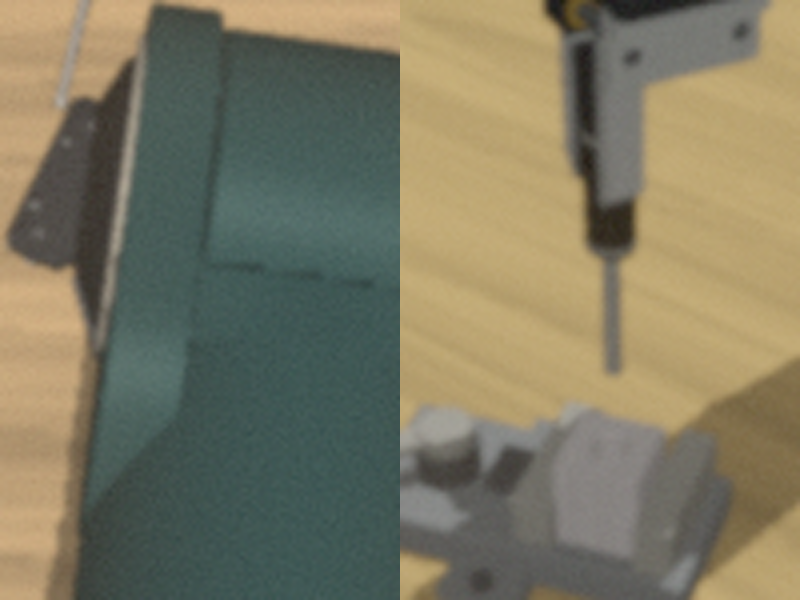

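The picture shows the probe held upright in the scene view: stem from (611,250) to tip (613,373), above the housing at about (610,455). The top view is blocked by the arm, so I'll centre from the scene pixels.

Run:
```python
from h import *
S=cam('scene');p=np.array(bot.state()['tool_pos'])
z=p[2]+15-99.4
X=ray(S,(242.95,161.7),z);B=ray(S,(242.2,181.4),90);print(p,X,B,'move',(B-X)[:2]); 
d=np.append((B-X)[:2],0);R=np.array(bot.state()['orientation']);print(R.T@d/50)
```

```text
[537.80153336 -27.17739137 228.73916037] [535.22028075 -27.10625832 144.33916037] [539.46310653 -26.99052967  90.        ] move [4.24282578 0.11572865]
[-7.56882713e-02  3.84352753e-02 -2.65646258e-05]
```

```bash
python3 -m creep '{"plan":[-0.035,0.018,0.2,0,0,0,0.3,0,0,0,0.25,0,0,0,0.13,0,0,0,0,0,0,0,0,0]}'
python3 - <<'E'
from h import *
S=cam('scene');p=np.array(bot.state()['tool_pos']);z=p[2]+15-99.4
B=np.array([242.2,181.4]);t=np.append(p[:2],z);print(p,z,'tip pred',pix(S,t))
f=cv2.cvtColor(S['frame'],cv2.COLOR_RGB2GRAY);print('\n'.join('%d '%(150+i)+' '.join('%3d'%v for v in r) for i,r in enumerate(f[150:196,228:258])))
E
```

```text
clock: 20.78
tool_pos: [539.8, -28.1, 185.3]
orientation: [[-0.903, 0.429, 0.001], [0.429, 0.903, -0.0], [-0.0, 0.0, -1.0]]
ft_force: [0.1, 0.3, -0.3]
opening: 25.1
finger_force: 30.0
[539.84662688 -28.12290113 185.36347632] 100.9634763173697 tip pred [241.60911673 177.65651981]
150 161 158 158 156 160 160 157 151 132 108  89  80  73  72  75  74  78  83  90 117 140 158 166 166 169 168 168 171 170 170
151 162 161 157 158 158 158 157 155 141 120 103  92  87  88  90  88  91  96 114 132 149 162 167 166 169 168 168 167 170 170
152 168 167 163 159 159 158 155 155 151 137 123 107  99  92  88  92 100 115 134 150 162 166 167 167 166 168 167 168 167 169
153 169 169 166 166 161 160 158 159 156 152 142 129 111 103  93  99 111 134 151 160 163 166 166 167 166 167 166 167 167 168
154 173 171 168 168 168 164 162 163 165 160 153 141 125 108 103 106 124 143 155 161 160 164 163 164 166 166 167 167 168 167
155 172 173 171 170 169 169 167 165 164 166 161 146 130 113 111 116 128 145 156 163 163 163 163 164 163 165 166 168 165 169
156 172 173 174 174 172 171 170 169 166 165 160 150 134 115 111 113 126 144 
[... 4183 characters left out ...]
 132 132 133 134 134 135 134 136 135 135 134 128 120 110 112 110 108 110 110 109
191 124 132 133 133 131 134 136 132 136 136 134 133 132 134 135 134 133 134 137 137 131 124 116 114 107 108 111 109 109 107
192 124 133 134 134 132 133 134 133 136 134 133 130 133 135 134 133 134 134 135 132 131 121 116 113 111 108 110 108 109 109
193 123 131 136 133 134 131 134 133 133 136 133 133 133 133 133 134 137 136 135 134 132 124 114 112 108 111 109 111 108 110
194 120 128 134 133 132 134 132 133 135 135 131 135 134 136 134 134 133 137 134 134 132 124 115 111 110 111 109 109 108 108
195 119 129 133 134 131 132 132 135 132 134 132 134 134 131 130 134 133 135 134 134 132 124 114 110 106 107 108 107 106 110
```

```bash
python3 -m creep '{"plan":[-0.016,-0.019,0,0,0,0,0.1,0,0,0,0.15,0,0,0,0.07,0,0,0,0,0,0,0,0,0]}'
python3 - <<'E'
from h import *
S=cam('scene');p=np.array(bot.state()['tool_pos']);z=p[2]+15-99.4
print(p,z,'stem at z90 vs bore px',pix(S,(p[0],p[1],90)))
fr=np.mean([cam('scene')['frame'].astype(float) for _ in range(6)],0).mean(2)
print('\n'.join('%d '%(166+i)+' '.join('%3d'%v for v in r) for i,r in enumerate(fr[166:192,230:256])))
E
```

```text
clock: 21.58
tool_pos: [540.0, -29.3, 169.1]
orientation: [[-0.903, 0.429, 0.0], [0.429, 0.903, -0.0], [-0.0, -0.0, -1.0]]
ft_force: [0.2, 0.3, -1.6]
opening: 25.5
finger_force: 30.0
[540.0734295  -29.28522648 169.13130386] 84.73130386048086 stem at z90 vs bore px [241.23063857 181.1254727 ]
166 156 157 157 157 155 156 155 156 153 143 127 114 110 115 131 147 155 158 159 160 160 160 160 159 157 158
167 156 156 156 157 156 156 156 156 152 142 128 115 111 116 131 147 156 157 158 158 159 160 160 160 160 159
168 154 155 156 156 156 156 155 157 153 144 128 114 110 115 131 147 156 157 158 158 158 158 158 160 160 160
169 150 153 154 155 154 156 156 156 153 144 128 114 110 115 130 147 155 158 158 158 157 158 158 158 158 160
170 149 154 156 156 154 155 158 157 152 143 126 112 109 114 130 144 154 156 158 159 158 159 157 157 157 157
171 149 155 159 158 158 158 158 155 152 140 124 112 109 115 129 144 153 156 156 157 158 158 158 158 158 157
172 147 153 158 161 159 155 152 149 145 135 119 111 109 114 129 145 152 155 156 154 156 157 158 158 158 158
173 140 146 156 159 155 149 144 141 138 129 116 109
[... 1300 characters left out ...]
 129 132 132 133 133 133 134 134 128 121 114 110 108
186 134 135 134 134 134 133 134 134 134 135 135 134 134 133 133 133 134 134 134 134 132 126 117 112 110 107
187 134 134 133 133 133 134 133 135 135 134 135 134 135 135 134 134 133 133 134 134 130 122 115 110 109 108
188 133 133 133 133 134 134 135 135 134 135 133 134 133 134 133 133 135 135 134 132 126 118 113 109 108 107
189 134 133 132 133 133 133 135 135 133 132 132 134 134 134 134 134 135 135 134 130 123 115 111 110 107 107
190 133 132 131 132 133 134 133 134 134 133 132 134 133 133 134 134 135 134 133 128 119 114 110 108 106 106
191 133 133 132 131 132 134 134 135 133 132 132 134 133 134 133 134 135 133 130 123 116 111 110 108 106 106
```

```bash
python3 -m creep '{"plan":[-0.018,-0.01,0,0,0,0,0.1,0,0,0,0.15,0,0,0,0.15,0,0,0,0.09,0,0,0,0,0,0,0,0,0,0,0,0,0]}'
python3 - <<'E'
from h import *
st=bot.state();p=np.array(st['tool_pos']);print(p,p[2]+15-99.4,st['ft_force'],st['wrist_torque'],abs(st['qvel']).max())
fr=np.mean([cam('scene')['frame'].astype(float) for _ in range(6)],0).mean(2)
print('\n'.join('%d '%(166+i)+' '.join('%3d'%v for v in r) for i,r in enumerate(fr[166:189,230:256])))
S=cam('scene');f=S['frame'].astype(int);m=(f.max(2)<75)[155:205,140:180];ys,xs=np.nonzero(m)
X=ray(S,(xs.mean()+140,ys.mean()+155),85.5)-[4.5,1.5,0];print(m.sum(),'q',np.arctan2(X[1]+135,X[0]-561.5)+1.861)
E
```

```text
clock: 22.92
tool_pos: [540.7, -30.1, 144.7]
orientation: [[-0.903, 0.429, 0.0], [0.429, 0.903, -0.0], [-0.0, 0.0, -1.0]]
ft_force: [0.4, 1.0, -1.2]
opening: 25.4
finger_force: 30.0
[540.68274898 -30.11549601 144.68748595] 60.28748595450685 [ 0.38059299  1.01090961 -1.2421361 ] [0.01218057 0.0357618  0.0027978 ] 0.002287502655203025
166 157 157 158 157 154 147 134 116 101  91  86  85  86  89  95 104 120 140 155 159 162 161 160 160 160 157
167 156 156 157 157 156 154 148 135 121 106  96  91  91  98 114 128 140 151 156 159 160 160 161 161 160 160
168 153 155 156 157 157 156 155 149 140 123 105  96  98 110 129 145 153 156 159 159 158 158 160 160 160 160
169 151 154 156 156 156 156 156 155 149 135 116 104 107 119 136 151 157 159 160 159 159 158 158 159 160 159
170 150 154 156 155 156 157 158 157 152 137 119 111 111 121 139 151 156 157 159 159 159 159 158 158 158 159
171 148 151 156 158 159 159 158 156 151 137 120 111 111 122 139 151 155 156 156 158 158 158 159 158 159 158
172 144 145 153 158 158 156 152 150 146 134 119 112 111 121 138 152 156 156 155 156 156 157 159 159 158 159
173 138 1
[... 1042 characters left out ...]
 135 135 135 131 126 118 115
183 130 135 136 136 136 135 133 128 124 120 114 111 108 111 120 127 130 132 134 135 134 133 130 123 114 111
184 133 136 136 136 136 136 134 132 128 123 120 117 117 117 124 130 132 133 134 134 133 131 126 118 113 109
185 134 136 135 135 136 134 135 133 132 131 129 128 127 127 130 132 134 134 134 134 134 130 122 114 111 109
186 135 135 135 136 135 135 135 135 135 134 135 134 132 134 134 134 135 134 135 135 132 126 118 113 109 110
187 135 134 134 134 134 135 135 136 136 135 135 134 135 135 134 134 135 135 134 134 130 121 116 111 109 107
188 135 134 133 133 134 134 135 136 136 135 135 135 135 135 135 135 135 135 134 132 127 119 113 110 109 108
85 q 1.2942989277517158
```

```bash
python3 -m creep '{"plan":[0.012,0.006,0,0,0,0,0,0,0,0,0,0,0,0,0,0,0,0,0,0,0,0,0,0]}'; python3 -c "
from station import bot
s=bot.state();print(s['tool_pos'],abs(s['qvel']).max(),s['ft_force']);print(bot.hand_in())"
```

```text
clock: 24.02
tool_pos: [540.1, -29.6, 144.5]
orientation: [[-0.903, 0.429, 0.0], [0.429, 0.903, -0.0], [-0.0, -0.0, -1.0]]
ft_force: [-0.2, 0.4, -0.7]
opening: 25.5
finger_force: 30.0
[540.13700527 -29.59194529 144.47429973] 0.0019250211193391504 [-0.23315119  0.44553122 -0.65168308]
the job is handed in; nothing more can be done
None
```

The job is handed in with no verdict returned: the lever reads about 1.29 (clamped), and the probe is held upright and still in the bore, tip about 60 mm above the bench (halfway), centred to within about 2 mm by camera with no contact force seen. My first grip slipped off the knob partway through the swing, with about 45 N at the wrist, so I regripped to finish; the jar, spool and screwdriver were never approached.

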